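Close a carton and hold it in the strapping stand

ROBOT

A 6-joint arm with a two-finger parallel gripper is mounted at the origin on the work surface. World frame = base frame: x ahead of the robot, y to its left, z up, the work surface at z = 0. Lengths are in m, angles in rad, forces in N, time in s.
With the tool pointing down it reaches from about 0.425 to 0.925 m from the base axis. Payload 12.5 kg.
Tool frame: the origin (TCP) lies at the very end of the fingers, on their centre line; the grasp point (between the pads) lies behind it (manip.grip_depth is the y of the grasp point in the tool frame, in m); y points along the fingers, x is the direction in which the jaws open and shut, and the axes are right-handed (so a half turn about y gives the same grasp; the last joint's range is limited). The gripper opens to 85 mm and grips with 20 to 120 N. Pads are 22 mm wide; open, the fingers measure 114 mm over their backs; the gripper's body (76 mm by 85 mm) begins 54 mm behind the grasp point. The pads swing forward as they close: fully open they stand 13 mm farther back than shut.
Start: joints at [1.013, 0.491, 1.559, -0, 1.092, -0.106], TCP at [0.273, 0.562, 0.231] pointing down, gripper open.
Joint ranges: [-3.1, 3.1], [-0.84, 2.19], [0.05, 2.79], [-1.13, 4.28], [0.06, 2.93], [-2.69, 2.69]. Speed limits (rad/s): [2.22, 2.22, 2.79, 3.14, 3.14, 3.14].

INTERFACE

Orientations are given as a unit quaternion [w, x, y, z].
In Python, from plant import manip, vision, ticket gives the robot as it stands.
- The arm moves only by the tool play_rows, never from a script. Its argument "increments" is a list of rows, each a list of 5 numbers: the gripper's target within -1 to 1 (fully open at 1, half-way at 0, shut at -1), then the shift along the tool's x, y, z in mm, then the turn about the tool's y in rad. A call has 1 to 12 rows; each row is the pose to reach, as a shift and turn from the pose measured when the call began, along the tool's axes at that moment; what a row does not reach only later rows make up. A row lasts 1/12 s, in which the tool goes at most 41.7 mm and 7.16 degrees, less where a joint would pass 70% of its speed; a pose out of reach is approached as far as the arm can. A call with a gripper value outside its range is refused whole. The fingers move at their own pace and stop on an object; "grip_force" is the grip in N (left out, the last holds). Time passes only in rows, so rows that repeat a pose let the fingers close. It gives the time, the measured TCP pose, the force and the opening at its end, in the units of the state.
- manip.sense(): the state, without advancing time (a new reading comes with each control period).
- vision.read_camera(name): name is "side" or "top"; returns the picture (384x512x3 uint8, blue, green, red); there is no depth.
- vision.camera_model(name): a dict with "fx", "fy", "cx", "cy" (pixels), "cam_to_world" (4x4, takes a point from camera to world coordinates). Camera axes: x right, y down, z forward; pixel columns grow to the right and rows downward; lengths in m; the calibration is good to about 2 mm. A picture is of the moment at which its call begins. camera_model takes no time and is no camera call.
- ticket.close_job(): hands the job in, once; it reports no verdict.
The state is a dict: "t": time; "joints": joint angles; "qvel": joint speeds; "effort": joint torques, N m; "eef_pos": TCP position; "tcp_rot": TCP orientation; "force": force on the tool from outside, world axes, zero at the start; "torque": the same for the moment, N m; "width": opening from 0.0 (shut) to 1.0 (fully open).
Only numpy, scipy, OpenCV 4.12 (cv2) and the standard library are available. Lean on these libraries where they do the work, as an engineer would, in place of code of your own. Each camera call takes 0.05 s, during which the arm holds its last target. There are 200 camera calls.

TASK

Press the lid of the white carton fully home, slide the carton along the deck squarely up to the two black rubber buffers with its middle over the strap slot, and lean on it with a steady push of about 12 N, shared evenly by both buffers, so that a colleague can strap it. Finish while still holding it pressed there: do not let go or back off. Do not crush or lift the carton, and leave the other goods where they stand.

Things in the scene. Friction and masses are not known exactly. Their poses are not given: they have to be found in the camera images.
- station: Fixed strapping stand: grey steel deck 300 (its x) x 440 mm (y), top 12 mm above the table, with a 20 mm dark strap slot along x at y = 0. Origin: centre of the deck's footprint, at table level. Along its far (+x) edge a blue fence 107 mm high (front face at x = 130 mm), split in line with the slot, carries two black rubber buffers.
- buffer_l: Black rubber buffer on the +y fence half, pad 60 mm wide (y) by 40 mm tall. Origin: centre of its front face, which looks to the stand's -x; at rest it lies at x = 105, y = +65, z = 72 mm in the stand's frame. It yields straight back along the stand's x, 1 mm for every 2 N, at most 10 mm.
- buffer_r: The same buffer on the other fence half, at y = -65 mm in the stand's frame.
- carton: White carton, red stripes, blue panels: kraft base under a full-depth lid. Outside 134 (its x) x 194 mm (y), 92 tall with lid home; 0.6 to 1 kg, loose on the deck, slides at 1.5 to 3.5 N. Origin: centre of underside, z up. Starts with its +x side towards the buffers, 4 to 8 cm short of them, skewed up to 20 degrees, up to 70 mm off the slot.
- lid (a joint): How far the lid stands proud of home, in m: 0 is fully home, 0.012 to 0.022 at the start. It moves straight up and down on the carton with about 6 N of friction and stays where it is left.
- lid_top (a point): Middle of the lid's flat top face (92 mm above the carton's underside when the lid is home).
- oil_jar: Bystander, loose: tall jar of oil with yellow cap, 110 mm across, 190 tall. Origin: centre of its underside.
- red_jar: Bystander, loose: jar with red cap, 76 mm across, 120 tall. Origin: centre of its underside.
- green_jar: Bystander, loose: green jar with black cap, 76 mm across, 120 tall. Origin: centre of its underside.
- tin: Bystander, loose: steel tin with blue label, 74 mm across, 110 tall. Origin: centre of its underside.
- seal_box: Bystander, loose: open blue box of steel strap seals, 120 x 90 x 50 mm. Origin: centre of its underside.
- sealer: Bystander, loose: crimping pliers with two red grips, lying along its x, about 290 mm long, 100 wide, 25 tall. Origin: on its underside, near its middle.
- tape: Bystander, loose: hand tape dispenser, red frame, about 145 x 56 mm, 92 tall. Origin: on its underside, near its middle.
Mind the look-alikes: they are no part of the job. Leave any turquoise look-alike of the carton alone.

How it is judged:
By the outcome, as a careful person would: the job done as asked, in the order asked, and still so for the second after the job is handed in, while the arm keeps its last pose, push and grip.
It also fails if it takes over 61 s, if anything falls off the work surface, if the arm or the gripper's body presses on something with over 40 N, if the wrist force passes 120 N, or if a joint passes its speed limit or range.

## Working session

There is one attempt and no reset: what is moved stays moved. The work goes in short steps, Python scripts to look and compute and a tool call to move; the robot and the scene stay as the last step left them, time stands still between calls to the robot, and variables do not carry over. Pictures are saved under pics/ and viewed, about 8 in all and at most 12, crops included, and the job is handed in when it is done.

Besides the shell and the picture viewer there is one more tool, called after "Request:" by a JSON object that holds its "api" and its "payload", one argument or row to a line. play_rows: Moves the arm, as the interface text tells. Its arguments: {"type":"object","properties":{"increments":{"type":"array","items":{"type":"array","items":{"type":"number"}}},"grip_force":{"type":"number"}},"required":["increments"]}

```bash
ls; mkdir -p pics; python3 - <<'E'
from plant import manip, vision
import cv2
for n in("side","top"):
    cv2.imwrite(f"pics/{n}0.png",vision.read_camera(n)); m=vision.camera_model(n); print(n,m)
print(manip.sense(), manip.grip_depth)
E
```

```text
pics
side {'fx': 388.0012399856395, 'fy': 388.0012399856395, 'cx': 252.71757360177241, 'cy': 194.62501233212626, 'cam_to_world': array([[ 0.97953756, -0.1369169 ,  0.14751249,  0.33082717],
       [-0.20035049, -0.73301307,  0.65003963, -0.82730248],
       [ 0.01912717, -0.66629243, -0.7454452 ,  1.07461363],
       [ 0.        ,  0.        ,  0.        ,  1.        ]])}
top {'fx': 358.25338818308995, 'fy': 358.25338818308995, 'cx': 255.30555138357445, 'cy': 187.92759534716967, 'cam_to_world': array([[-0.02156656, -0.99563075,  0.09085316,  0.42922521],
       [-0.9996772 ,  0.02269616,  0.01141832,  0.01877794],
       [-0.01343045, -0.09057758, -0.99579884,  1.24859935],
       [ 0.        ,  0.        ,  0.        ,  1.        ]])}
{'t': 0.1, 'joints': array([ 1.01340646e+00,  4.91490613e-01,  1.55941821e+00, -3.46879100e-06,
        1.09167690e+00, -1.05640221e-01]), 'qvel': array([ 0.00034195, -0.0034208 , -0.00120813, -0.00072246,  0.00120907,
        0.00295399]), 'effort': array([ 1.84931894e-03, -6.19446373e+01, -2.62025768e+01, -9.44108024e-05,
        2.89339216e-03, -1.25904262e-05]), 'eef_pos': array([0.27273043, 0.56212481, 0.23078133]), 'tcp_rot': array([-0.5991235 ,  0.59943335,  0.37500511, -0.37563527]), 'force': array([-0.77057782,  0.13877407, -0.05735553]), 'torque': array([0.03987672, 0.02955085, 0.06251839]), 'width': 0.9979703706943364} -0.0187
```

View pics/side0.png

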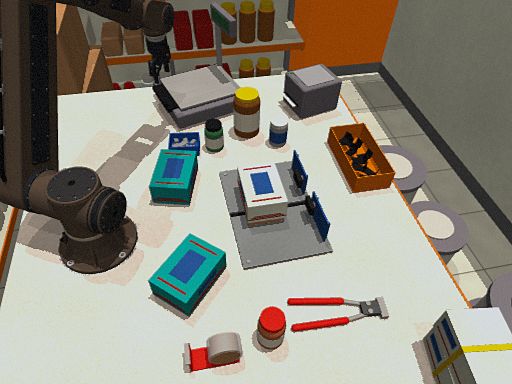

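View pics/top0.png

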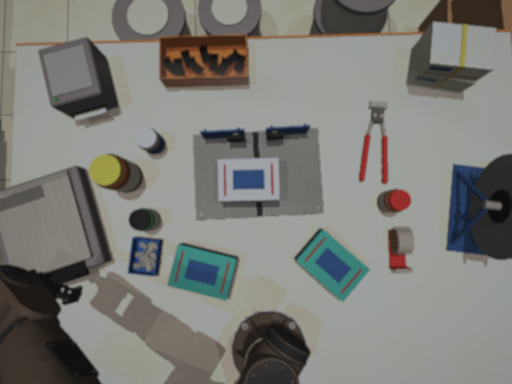

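The side view shows the white carton at about (263,193), with the fence and buffers at (300,170) and (320,215). The top view shows the carton at (249,180), the deck spanning (195–322, 130–218), and the slot at x≈257. Next I'll zoom in on both.

```bash
python3 - <<'E'
import cv2,numpy as np
t=cv2.imread("pics/top0.png")[110:230,180:340]; s=cv2.imread("pics/side0.png")[140:280,210:340]
a=cv2.resize(t,None,fx=5,fy=5,interpolation=cv2.INTER_CUBIC); b=cv2.resize(s,None,fx=4.2,fy=4.2,interpolation=cv2.INTER_CUBIC)
cv2.imwrite("pics/z1.png",a); cv2.imwrite("pics/z2.png",b); print(a.shape,b.shape)
E
```

```text
(600, 800, 3) (588, 546, 3)
```

View pics/z1.png

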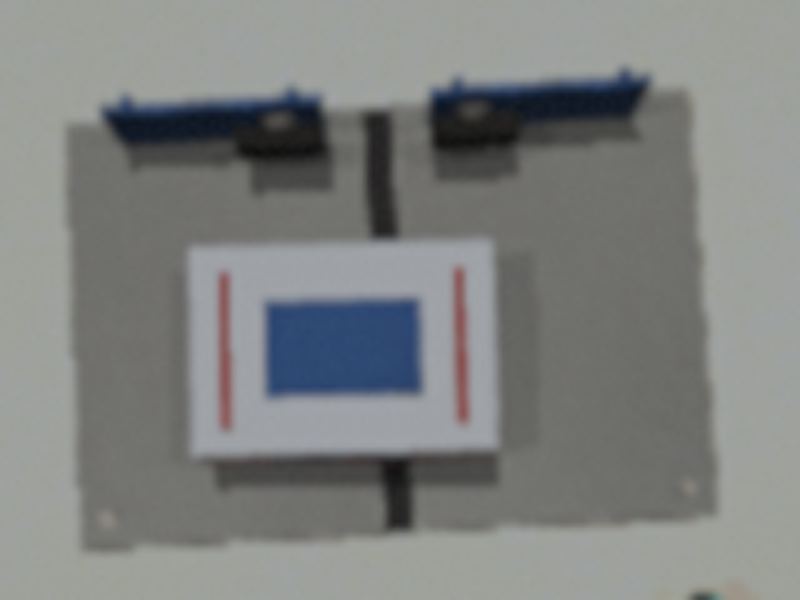

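View pics/z2.png

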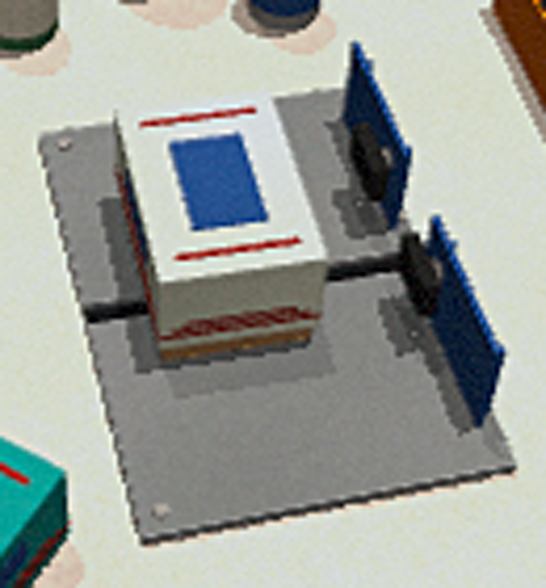

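The z1 crop (top view) shows deck corners at about (67,125), (690,90), (716,515) and (83,550). The lid corners are at about (190,246), (495,240), (499,451) and (191,458), and the slot is to the right of the carton's middle. The z2 crop (side view) shows the lid standing proud, with a kraft strip below the white.

```bash
cat > h.py <<'E'
import cv2,numpy as np
from plant import manip,vision
M={n:vision.camera_model(n) for n in("top","side")}
def ray(n,p):
    m=M[n];T=m["cam_to_world"];d=T[:3,:3]@[(p[0]-m["cx"])/m["fx"],(p[1]-m["cy"])/m["fy"],1]
    return T[:3,3],d/np.linalg.norm(d)
def onz(n,p,z): o,d=ray(n,p); return o+d*(z-o[2])/d[2]
def tri(pt,ps):
    A=np.zeros((3,3));b=np.zeros(3)
    for n,p in(("top",pt),("side",ps)):
        o,d=ray(n,p);Q=np.eye(3)-np.outer(d,d);A+=Q;b+=Q@o
    return np.linalg.solve(A,b)
def proj(n,P):
    m=M[n];T=m["cam_to_world"];c=T[:3,:3].T@(np.array(P)-T[:3,3]);return np.array([m["fx"]*c[0]/c[2]+m["cx"],m["fy"]*c[1]/c[2]+m["cy"]])
def quad(mask):
    c=max(cv2.findContours(mask,cv2.RETR_EXTERNAL,cv2.CHAIN_APPROX_NONE)[0],key=cv2.contourArea)
    return c[:,0].astype(float)
def panel(img,box):  # blue panel: subpixel centroid
    x0,y0,x1,y1=box;h=cv2.cvtColor(img,cv2.COLOR_BGR2HSV);m=cv2.inRange(h,(100,120,60),(125,255,255))
    k=np.zeros_like(m);k[y0:y1,x0:x1]=m[y0:y1,x0:x1]
    n,l,s,c=cv2.connectedComponentsWithStats(k);i=1+np.argmax(s[1:,4]);return c[i],s[i],(l==i).astype(np.uint8)
def stripes(img,box):
    x0,y0,x1,y1=box;h=cv2.cvtColor(img,cv2.COLOR_BGR2HSV);m=cv2.inRange(h,(0,90,60),(10,255,255))|cv2.inRange(h,(168,90,60),(180,255,255))
    k=np.zeros_like(m);k[y0:y1,x0:x1]=m[y0:y1,x0:x1]
    n,l,s,c=cv2.connectedComponentsWithStats(k);o=[i for i in range(1,n) if s[i,4]>8]
    return [(c[i],s[i,4],l==i) for i in o]
E
python3 - <<'E'
from h import *
t=cv2.imread("pics/top0.png");s=cv2.imread("pics/side0.png")
up=lambda x,y:(x/5+179.6,y/5+109.6)
us=lambda x,y:(x/4.2+209.6,y/4.2+139.6)
D=np.array([onz("top",up(*p),.012)[:2] for p in[(67,125),(690,90),(716,515),(83,550)]])  # +x+y,+x-y,-x-y,-x+y
print("deck",D.round(4).tolist())
Ds=np.array([onz("side",us(*p),.012)[:2] for p in[(40,135),(142,540),(517,462)]]);print("side: -x+y,-x-y,+x-y",Ds.round(4).tolist())
ex=(D[0]+D[1]-D[2]-D[3]);ey=D[0]+D[3]-D[1]-D[2];print("centre",D.mean(0),"size",np.linalg.norm(ex)/2,np.linalg.norm(ey)/2)
print("yaw",np.degrees([np.arctan2(ex[1],ex[0]),np.arctan2(-ey[0],ey[1])]))
pt,st,_=panel(t,(215,145,285,210));ps,ss,_=panel(s,(240,160,280,205));print(pt,st,ps,ss);P=tri(pt,ps);print("panel",P, proj("top",P)-pt)
z=P[2]
C=np.array([onz("top",up(*p),z)[:2] for p in[(190,246),(495,240),(499,451),(191,458)]]);print("lid",C.round(4).tolist(),C.mean(0))
cx=(C[0]+C[1]-C[2]-C[3]);cy=C[0]+C[3]-C[1]-C[2];print("size",np.linalg.norm(cx)/2,np.linalg.norm(cy)/2,"yaw",np.degrees([np.arctan2(cx[1],cx[0]),np.arctan2(-cy[0],cy[1])]))
for c,a,l in stripes(t,(215,145,285,210)):
    yx=np.argwhere(l)[:,::-1].astype(np.float32);W=np.array([onz("top",p,z)[:2] for p in yx],np.float32);v=cv2.fitLine(W,cv2.DIST_L2,0,.01,.01).ravel();print("stripe",a,onz("top",c,z),np.degrees(np.arctan2(v[1],v[0])))
for nm,p in dict(red=(397,201),turqL=(203,270),turqR=(332,264),green=(144,219),seal=(145,256),tin=(151,140)).items(): print(nm,onz("top",p,.09).round(3))
E
```

```text
deck [[0.7356, 0.2483], [0.7497, -0.1904], [0.4517, -0.1971], [0.4371, 0.239]]
side: -x+y,-x-y,+x-y [[0.4371, 0.2395], [0.4503, -0.1988], [0.7504, -0.1855]]
centre [0.59353382 0.02496085] size 0.2984048140517122 0.43760218327912775
yaw [1.54072296 1.87766216]
[248.09611452 179.06543967] [234 171  29  17 489] [261.47368421 182.91412742] [251 172  22  23 361]
panel [0.56071805 0.05411294 0.11758484] [-0.01765872  0.15550098]
lid [[0.6287, 0.1503], [0.6279, -0.0447], [0.493, -0.0435], [0.493, 0.1513]] [0.56065037 0.05335168]
size 0.1353026125654667 0.19491754316191612 yaw [-0.46083698 -0.10344486]
stripe 13 [ 0.53734292 -0.02129645  0.11758484] -1.4776117
red [ 0.482 -0.423  0.09 ]
turqL [0.276 0.204 0.09 ]
turqR [ 0.287 -0.206  0.09 ]
green [0.442 0.394 0.09 ]
seal [0.324 0.39  0.09 ]
tin [0.702 0.373 0.09 ]
```

```bash
cat > mv.py <<'E'
# usage: mv.py sx sy z jawdeg : target in stand frame (mm; z above table), jaw axis angle in stand frame (deg)
import sys,numpy as np
from plant import manip
from scipy.spatial.transform import Rotation as R
O=np.array([.5935,.025]);Y=np.radians(1.75);E=np.array([[np.cos(Y),-np.sin(Y)],[np.sin(Y),np.cos(Y)]])
s=manip.sense();q=s["tcp_rot"];A=R.from_quat([q[1],q[2],q[3],q[0]]).as_matrix();p=s["eef_pos"]
sp=E.T@(p[:2]-O);f=E.T@s["force"][:2]
j=np.degrees(np.arctan2(A[1,0],A[0,0]))-1.75
print("t %.2f stand xy mm"%s["t"],(sp*1e3).round(2),"z",(p[2]*1e3).round(2),"jaw",round(j,2),"F stand",f.round(2),s["force"][2].round(2),"Tz",s["torque"].round(3),"w",round(s["width"],3),"down",A[:,1].round(3),"j",s["joints"].round(2))
if len(sys.argv)>4:
    a=list(map(float,sys.argv[1:]));T=np.r_[O+E@np.array(a[:2])/1e3,a[2]/1e3]
    dj=(a[3]-j+90)%180-90
    print("inc",(A.T@(T-p)*1e3).round(1),"turn",round(-np.radians(dj),3))
E
python3 mv.py -32 30 231 0
```

```text
t 0.10 stand xy mm [-304.22  546.67] z 230.78 jaw 62.37 F stand [-0.77  0.16] -0.06 Tz [0.04  0.03  0.063] w 0.998 down [-0.001 -0.001 -1.   ] j [ 1.01  0.49  1.56 -0.    1.09 -0.11]
inc [-3.315e+02  1.000e-01 -4.808e+02] turn 1.089
```

Request:
{"api": "play_rows", "payload": {
  "increments": [
    [-1, -331, 0, -481, 1.09],
    [-1, -331, 0, -481, 1.09],
    [-1, -331, 0, -481, 1.09],
    [-1, -331, 0, -481, 1.09],
    [-1, -331, 0, -481, 1.09],
    [-1, -331, 0, -481, 1.09],
    [-1, -331, 0, -481, 1.09],
    [-1, -331, 0, -481, 1.09],
    [-1, -331, 0, -481, 1.09],
    [-1, -331, 0, -481, 1.09],
    [-1, -331, 0, -481, 1.09],
    [-1, -331, 0, -481, 1.09]
  ],
  "grip_force": 40
}}

```text
t: 1.1
eef_pos: [0.5201, 0.1254, 0.231]
tcp_rot: [-0.707, 0.707, 0.01, -0.01]
force: [0.5, 0.5, 0.3]
width: 0.0
```

```bash
python3 mv.py -32 30 140 0
```

```text
t 1.10 stand xy mm [-70.33 102.56] z 231.02 jaw -0.1 F stand [0.49 0.48] 0.34 Tz [ 0.017 -0.004  0.005] w 0.0 down [-0.001 -0.001 -1.   ] j [ 0.11  0.36  1.78 -0.    1.    0.09]
inc [ 38.5  91.  -72.4] turn -0.002
```

Request:
{"api": "play_rows", "payload": {
  "increments": [
    [-1, 38.5, 0, -72.4, 0],
    [-1, 38.5, 0, -72.4, 0],
    [-1, 38.5, 0, -72.4, 0],
    [-1, 38.5, 40, -72.4, 0],
    [-1, 38.5, 80, -72.4, 0],
    [-1, 38.5, 100, -72.4, 0],
    [-1, 38.5, 105, -72.4, 0],
    [-1, 38.5, 105, -72.4, 0]
  ]
}}

```text
t: 1.77
eef_pos: [0.5601, 0.0541, 0.1249]
tcp_rot: [-0.707, 0.707, 0.009, -0.012]
force: [-0.5, 0.2, 0.1]
width: -0.0
```

```bash
python3 mv.py -32 30 104 0
```

```text
t 1.77 stand xy mm [-32.51  30.07] z 124.87 jaw -0.1 F stand [-0.51  0.17] 0.07 Tz [0.008 0.008 0.034] w -0.0 down [-0.004 -0.001 -1.   ] j [-0.02  0.54  1.82 -0.    0.79 -0.05]
inc [ 0.6 20.9 -0.1] turn -0.002
```

Request:
{"api": "play_rows", "payload": {
  "increments": [
    [-1, 0.5, 3, 0, 0],
    [-1, 0.5, 5, 0, 0],
    [-1, 0.5, 7, 0, 0],
    [-1, 0.5, 9, 0, 0],
    [-1, 0.5, 11, 0, 0],
    [-1, 0.5, 13, 0, 0],
    [-1, 0.5, 15, 0, 0],
    [-1, 0.5, 16, 0, 0],
    [-1, 0.5, 17, 0, 0],
    [-1, 0.5, 17, 0, 0]
  ]
}}

```text
t: 2.6
eef_pos: [0.561, 0.0541, 0.1085]
tcp_rot: [-0.707, 0.707, 0.01, -0.011]
force: [0.5, 0.9, 3.2]
width: -0.002
```

Request:
{"api": "play_rows", "payload": {
  "increments": [
    [-1, 0, 1, 0, 0],
    [-1, 0, 1.5, 0, 0],
    [-1, 0, 2, 0, 0],
    [-1, 0, 2, 0, 0]
  ]
}}

```text
t: 2.93
eef_pos: [0.561, 0.0541, 0.1069]
tcp_rot: [-0.707, 0.707, 0.01, -0.011]
force: [-1.4, 0.2, 3.7]
width: -0.002
```

Request:
{"api": "play_rows", "payload": {
  "increments": [
    [-1, 0, 0.6, 0, 0],
    [-1, 0, 1.2, 0, 0],
    [-1, 0, 1.8, 0, 0],
    [-1, 0, 2.4, 0, 0],
    [-1, 0, 2.4, 0, 0]
  ]
}}

```text
t: 3.35
eef_pos: [0.5611, 0.0541, 0.1048]
tcp_rot: [-0.707, 0.707, 0.01, -0.011]
force: [0.0, -0.3, 4.3]
width: 0.002
```

Request:
{"api": "play_rows", "payload": {
  "increments": [
    [-1, 0, 0.5, 0, 0],
    [-1, 0, 1, 0, 0],
    [-1, 0, 1, 0, 0]
  ]
}}

```text
t: 3.6
eef_pos: [0.5611, 0.0542, 0.1041]
tcp_rot: [-0.707, 0.707, 0.01, -0.011]
force: [-0.7, 0.6, 6.3]
width: -0.0
```

Request:
{"api": "play_rows", "payload": {
  "increments": [
    [-1, 0, 0.5, 0, 0],
    [-1, 0, 1, 0, 0],
    [-1, 0, 1, 0, 0]
  ]
}}

```text
t: 3.85
eef_pos: [0.5611, 0.0541, 0.104]
tcp_rot: [-0.707, 0.707, 0.01, -0.01]
force: [-2.6, -0.4, 12.1]
width: -0.001
```

Request:
{"api": "play_rows", "payload": {
  "increments": [
    [-1, 0, 0.5, 0, 0],
    [-1, 0, 0.8, 0, 0],
    [-1, 0, 0.8, 0, 0]
  ]
}}

```text
t: 4.1
eef_pos: [0.5611, 0.0542, 0.104]
tcp_rot: [-0.707, 0.707, 0.01, -0.01]
force: [-3.4, -1.0, 12.8]
width: 0.001
```

Request:
{"api": "play_rows", "payload": {
  "increments": [
    [-1, 0, 1, 0, 0],
    [-1, 0, 2, 0, 0],
    [-1, 0, 2, 0, 0],
    [-1, 0, 2, 0, 0]
  ]
}}

```text
t: 4.43
eef_pos: [0.5612, 0.0542, 0.1039]
tcp_rot: [-0.707, 0.707, 0.011, -0.01]
force: [-8.3, -0.7, 23.9]
width: -0.003
```

Request:
{"api": "play_rows", "payload": {
  "increments": [
    [-1, 0, -20, 0, 0],
    [-1, 0, -60, 0, 0],
    [-1, 0, -80, 0, 0],
    [1, 0, -80, 0, 0],
    [1, 0, -80, 0, 0]
  ]
}}

```text
t: 4.85
eef_pos: [0.5612, 0.0543, 0.1845]
tcp_rot: [-0.707, 0.707, 0.012, -0.009]
force: [-0.7, -0.3, 0.6]
width: 0.273
```

```bash
python3 mv.py -32 160 184 0; python3 - <<'E'
from h import *
for n in("top","side"): cv2.imwrite(f"pics/{n}1.png",vision.read_camera(n))
E
```

```text
t 4.85 stand xy mm [-31.37  30.23] z 184.54 jaw -0.07 F stand [-0.69 -0.3 ] 0.56 Tz [ 0.003 -0.01  -0.033] w 0.273 down [ 0.004 -0.001 -1.   ] j [-0.02  0.46  1.77 -0.    0.91 -0.05]
inc [ -0.8   0.4 129.8] turn -0.001
```

Request:
{"api": "play_rows", "payload": {
  "increments": [
    [1, -0.8, 0, 135, 0],
    [1, -0.8, 0, 135, 0],
    [1, -0.8, 0, 135, 0],
    [1, -0.8, 0, 135, 0],
    [1, -0.8, 40, 135, 0],
    [1, -0.8, 80, 135, 0],
    [1, -0.8, 110, 135, 0],
    [1, -0.8, 139, 135, 0],
    [1, -0.8, 139, 135, 0],
    [1, -0.8, 139, 135, 0],
    [1, -0.8, 139, 135, 0]
  ]
}}

```text
t: 5.87
eef_pos: [0.5562, 0.1889, 0.0444]
tcp_rot: [-0.707, 0.707, 0.01, -0.01]
force: [-0.0, -0.1, 0.3]
width: 0.997
```

```bash
python3 mv.py -32 142 45 0
```

```text
t 5.87 stand xy mm [-32.28 164.99] z 44.39 jaw -0.08 F stand [-0.03 -0.12] 0.31 Tz [-0.003 -0.038 -0.018] w 0.997 down [ 0.001 -0.001 -1.   ] j [ 0.22  0.68  1.81 -0.    0.65  0.19]
inc [  0.3  -0.6 -23. ] turn -0.001
```

Request:
{"api": "play_rows", "payload": {
  "increments": [
    [1, 0, 0, -8, 0],
    [1, 0, 0, -16, 0],
    [1, 0, 0, -22, 0],
    [1, 0, 0, -25, 0],
    [1, 0, 0, -28, 0],
    [1, 0, 0, -31, 0],
    [1, 0, 0, -34, 0],
    [1, 0, 0, -37, 0],
    [1, 0, 0, -40, 0],
    [1, 0, 0, -40, 0]
  ]
}}

```text
t: 6.7
eef_pos: [0.5574, 0.1484, 0.0444]
tcp_rot: [-0.707, 0.707, 0.01, -0.01]
force: [-0.2, -0.1, -0.3]
width: 1.002
```

```bash
python3 mv.py -32 108 45 0;python3 - <<'E'
from h import *
t=vision.read_camera("top");cv2.imwrite("pics/top2.png",t);s=vision.read_camera("side");cv2.imwrite("pics/side2.png",s)
a=cv2.resize(t[110:230,180:340],None,fx=3.2,fy=3.2,interpolation=2);b=cv2.resize(s[140:260,220:340],None,fx=2.3,fy=2.3,interpolation=2)
b=cv2.copyMakeBorder(b,0,a.shape[0]-b.shape[0],0,0,0);cv2.imwrite("pics/c2.png",np.hstack([a,b]))
E
```

```text
t 6.70 stand xy mm [-32.32 124.46] z 44.37 jaw -0.08 F stand [-0.21 -0.11] -0.3 Tz [-0.024 -0.016  0.029] w 1.002 down [ 0.    -0.001 -1.   ] j [ 0.15  0.67  1.84 -0.    0.63  0.12]
inc [  0.3  -0.6 -16.5] turn -0.001
```

View pics/c2.png

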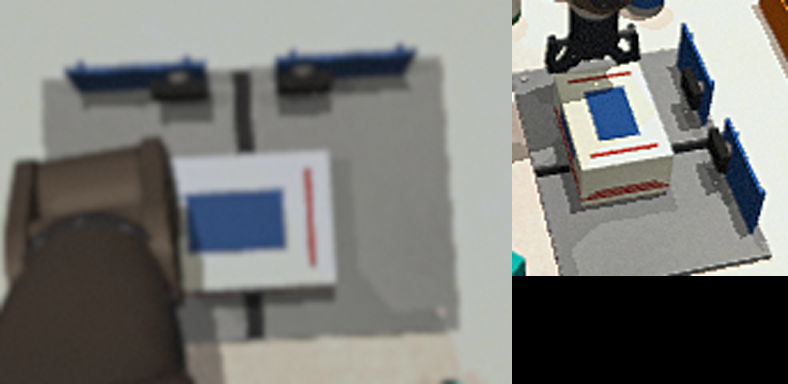

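The side part of c2 shows the lid home and the fingers against the +y side. The top part shows the panel's right edge at (285,220), so the carton has already slid towards the slot.

```bash
cat > cart.py <<'E'
from h import *
import sys
O=np.array([.5935,.025]);Y=np.radians(1.75);E=np.array([[np.cos(Y),-np.sin(Y)],[np.sin(Y),np.cos(Y)]])
def st(p): return (E.T@(p[:2]-O)*1e3)
def est(n,img,z=.104,g=None):
    # blue panel on lid, rays onto lid plane, near guess g (stand mm)
    u,v=proj(n,np.r_[O+E@(np.array(g)/1e3),z]).astype(int)
    c,s,m=panel(img,(max(u-30,0),max(v-26,0),u+30,v+26))
    q=quad(m);W=np.array([st(onz(n,p,z)) for p in q],np.float32);r=cv2.minAreaRect(W)
    print(n,"panel area",s[4],"centre stand mm",st(onz(n,c,z)).round(1),"rect",np.round(r[0],1),np.round(r[1],1),"ang",round(r[2],2))
    for c,a,l in stripes(img,(u-35,v-40,u+35,v+40)):
        W=np.array([st(onz(n,p,z)) for p in np.argwhere(l)[:,::-1]],np.float32);f=cv2.fitLine(W,1,0,.01,.01).ravel();print("  stripe",a,st(onz(n,c,z)).round(1),round(float(np.degrees(np.arctan2(f[1],f[0]))),2))
E
python3 - <<'E'
from cart import *
est("top",cv2.imread("pics/top0.png"),.1176,(-32,30));est("side",cv2.imread("pics/side0.png"),.1176,(-32,30))
est("top",cv2.imread("pics/top2.png"),g=(-32,15));est("side",cv2.imread("pics/side2.png"),g=(-32,15))
E
```

```text
top panel area 489 centre stand mm [-31.4  30. ] rect [-31.1  30.4] [89.2 51.2] ang 86.94
  stripe 13 [-57.5 -44.6] -3.23
side panel area 361 centre stand mm [-32.4  30.1] rect [-32.3  31.5] [97.3 58.9] ang 88.45
  stripe 35 [-31.9 106.5] -2.1
  stripe 46 [-112.2  -26.8] 87.97
  stripe 51 [-34.3 -43.2] -1.32
  stripe 119 [ -52.4 -114. ] -1.41
top panel area 464 centre stand mm [-29.9  14.5] rect [-29.9  14.5] [90.8 53.1] ang 89.94
side panel area 364 centre stand mm [-30.8  13.7] rect [-30.3  14.9] [58.3 97.1] ang 0.38
  stripe 45 [-30.1  91.6] -0.05
  stripe 50 [-110.2  -38.4] -89.77
  stripe 48 [-32.4 -59.2] 0.31
  stripe 122 [ -48.6 -128. ] 1.1
```

Request:
{"api": "play_rows", "payload": {
  "increments": [
    [1, 0, 0, -2.5, 0],
    [1, 0, 0, -5, 0],
    [1, 0, 0, -7.5, 0],
    [1, 0, 0, -10, 0],
    [1, 0, 0, -12.5, 0],
    [1, 0, 0, -14, 0],
    [1, 0, 0, -14, 0],
    [1, 0, 0, -14, 0]
  ]
}}

```text
t: 7.47
eef_pos: [0.5577, 0.1344, 0.0443]
tcp_rot: [-0.707, 0.708, 0.01, -0.01]
force: [0.7, 0.2, 0.6]
width: 1.005
```

Request:
{"api": "play_rows", "payload": {
  "increments": [
    [1, 0, 0, 15, 0],
    [1, 0, 0, 40, 0],
    [1, 0, -30, 45, 0],
    [1, 0, -70, 45, 0],
    [1, 0, -110, 45, 0],
    [1, 0, -130, 45, 0],
    [1, 0, -130, 45, 0],
    [1, 0, -130, 45, 0]
  ]
}}

```text
t: 8.13
eef_pos: [0.5566, 0.1795, 0.1752]
tcp_rot: [-0.707, 0.707, 0.011, -0.009]
force: [0.6, 0.5, 0.9]
width: 0.999
```

```bash
python3 mv.py -140 0 175 90;python3 - <<'E'
from cart import *
for n in("top","side"):
    i=vision.read_camera(n);cv2.imwrite(f"pics/{n}3.png",i);est(n,i,g=(-30,0))
up=lambda x,y:(x/5+179.6,y/5+109.6)
print("slot pts",[st(onz("top",up(*p),.012)).round(1) for p in[(377,130),(384,230),(397,470),(400,520)]])
# slot centre by darkest columns on rows
g=cv2.cvtColor(cv2.imread("pics/top0.png"),6).astype(float)
for r in(134,140,146,152,204,208,212):
    row=g[r,245:270];w=np.clip(np.median(row)-25-row,0,None);c=245+(w*np.arange(25)).sum()/w.sum();print(r,round(c,2),st(onz("top",(c,r),.012)).round(1))
E
```

```text
t 8.13 stand xy mm [-32.19 155.59] z 175.18 jaw -0.1 F stand [0.62 0.53] 0.86 Tz [-0.037 -0.048 -0.007] w 0.999 down [ 0.002 -0.001 -1.   ] j [ 0.2   0.5   1.72 -0.    0.92  0.17]
inc [-1.075e+02  1.000e-01 -1.558e+02] turn 1.569
top panel area 467 centre stand mm [-29.8   0.4] rect [-29.9   0.6] [90.7 53.1] ang 89.94
side panel area 370 centre stand mm [-30.7  -0.3] rect [-30.2   1.1] [58.3 96.7] ang 0.38
  stripe 43 [-30.4  77.1] -0.15
  stripe 58 [-110.5  -57.7] 89.89
  stripe 50 [-33.2 -73.3] -0.3
  stripe 122 [ -47.5 -141.5] 0.78
slot pts [array([133.2,   1. ]), array([61.9, -0.2]), array([-106.1,   -0.4]), array([-140.6,   -0.6])]
134 262.07 [137.5 -24.1]
140 257.86 [117.   -8.2]
146 254.84 [96.2  3.5]
152 256.05 [74.7  0.4]
204 258.53 [-107.4    1.3]
208 259.05 [-121.3    0.3]
212 259.34 [-135.1   -0. ]
```

Request:
{"api": "play_rows", "payload": {
  "increments": [
    [1, -108, 0, -156, 1.57],
    [1, -108, 0, -156, 1.57],
    [1, -108, 0, -156, 1.57],
    [1, -108, 0, -156, 1.57],
    [1, -108, 0, -156, 1.57],
    [1, -108, 0, -156, 1.57],
    [1, -108, 0, -156, 1.57],
    [1, -108, 0, -156, 1.57],
    [1, -108, 0, -156, 1.57],
    [1, -108, 0, -156, 1.57],
    [1, -108, 0, -156, 1.57],
    [1, -108, 0, -156, 1.57]
  ]
}}

```text
t: 9.23
eef_pos: [0.4518, 0.0202, 0.1723]
tcp_rot: [-0.521, 0.524, -0.477, 0.475]
force: [-0.9, 0.1, 0.7]
width: 0.999
```

```bash
python3 mv.py -138 0 45 90
```

```text
t 9.23 stand xy mm [-141.81   -0.43] z 172.26 jaw -86.41 F stand [-0.89  0.1 ] 0.7 Tz [ 0.009 -0.054 -0.023] w 0.999 down [-0.004 -0.002 -1.   ] j [-0.1   0.33  2.03 -0.    0.78  1.38]
inc [ -0.3 127.2   4.4] turn 0.063
```

Request:
{"api": "play_rows", "payload": {
  "increments": [
    [1, -0.3, 30, 4, 0.063],
    [1, -0.3, 65, 4, 0.063],
    [1, -0.3, 100, 4, 0.063],
    [1, -0.3, 120, 4, 0.063],
    [1, -0.3, 127, 4, 0.063],
    [1, -0.3, 127, 4, 0.063],
    [1, -0.3, 127, 4, 0.063]
  ]
}}

```text
t: 9.82
eef_pos: [0.4551, 0.0207, 0.0452]
tcp_rot: [-0.506, 0.509, -0.493, 0.491]
force: [1.1, 0.1, 1.5]
width: 0.999
```

```bash
python3 mv.py -39 0 45 90
```

```text
t 9.82 stand xy mm [-1.3852e+02 -8.0000e-02] z 45.19 jaw -90.02 F stand [1.13 0.06] 1.52 Tz [ 0.006  0.053 -0.046] w 0.999 down [-0.006 -0.002 -1.   ] j [-0.1   0.57  2.13 -0.    0.44  1.45]
inc [-0.1 -0.4 99.5] turn -0.0
```

Request:
{"api": "play_rows", "payload": {
  "increments": [
    [1, 0, 0, 10, 0],
    [1, 0, 0, 22, 0],
    [1, 0, 0, 28, 0],
    [1, 0, 0, 34, 0],
    [1, 0, 0, 40, 0],
    [1, 0, 0, 46, 0],
    [1, 0, 0, 52, 0],
    [1, 0, 0, 58, 0],
    [1, 0, 0, 63, 0],
    [1, 0, 0, 67, 0],
    [1, 0, 0, 70, 0],
    [1, 0, 0, 70, 0]
  ]
}}

```text
t: 10.82
eef_pos: [0.5258, 0.0228, 0.0447]
tcp_rot: [-0.506, 0.509, -0.493, 0.492]
force: [0.1, 0.4, -0.5]
width: 1.0
```

```bash
python3 mv.py -49 0 45 90;python3 - <<'E'
from cart import *
for n in("top","side"):
    i=vision.read_camera(n);cv2.imwrite(f"pics/{n}4.png",i);est(n,i,g=(12,0))
E
```

```text
t 10.82 stand xy mm [-67.75  -0.16] z 44.73 jaw -90.02 F stand [0.14 0.36] -0.53 Tz [-0.026 -0.012 -0.071] w 1.0 down [-0.005 -0.002 -1.   ] j [-0.08  0.63  1.96 -0.    0.56  1.46]
inc [-0.2 -0.4 18.8] turn -0.0
top panel area 276 centre stand mm [23.9 -1.7] rect [24.2  0.5] [87.3 32.6] ang 86.9
side panel area 364 centre stand mm [12.5  0.2] rect [12.7  1.8] [96.4 58.8] ang 89.9
  stripe 27 [29. 77.] 0.81
  stripe 49 [ 11.1 -73.2] -0.29
  stripe 13 [ -70.2 -115.3] 87.1
  stripe 120 [  -7.1 -141.2] 0.9
```

Request:
{"api": "play_rows", "payload": {
  "increments": [
    [1, 0, 0, 4, 0],
    [1, 0, 0, 8, 0],
    [1, 0, 0, 12, 0],
    [1, 0, 0, 15, 0],
    [1, 0, 0, 18, 0]
  ]
}}

```text
t: 11.33
eef_pos: [0.5437, 0.0233, 0.0447]
tcp_rot: [-0.506, 0.509, -0.493, 0.492]
force: [-2.0, -0.4, 1.5]
width: 1.003
```

Request:
{"api": "play_rows", "payload": {
  "increments": [
    [1, 0, 0, 2, 0],
    [1, 0, 0, 4, 0],
    [1, 0, 0, 6, 0],
    [1, 0, 0, 6, 0]
  ]
}}

```text
t: 11.67
eef_pos: [0.5501, 0.0235, 0.0447]
tcp_rot: [-0.506, 0.509, -0.493, 0.492]
force: [-1.2, 0.1, 0.1]
width: 1.003
```

```bash
python3 mv.py -49 0 45 90;python3 - <<'E'
from cart import *
for n in("top","side"):
    i=vision.read_camera(n);cv2.imwrite(f"pics/{n}5.png",i);est(n,i,g=(35,0))
E
```

```text
t 11.67 stand xy mm [-43.38  -0.18] z 44.65 jaw -90.02 F stand [-1.17  0.11] 0.12 Tz [ 0.031 -0.019  0.081] w 1.003 down [-0.004 -0.002 -1.   ] j [-0.08  0.65  1.9  -0.    0.6   1.47]
inc [-0.2 -0.3 -5.6] turn -0.0
top panel area 234 centre stand mm [50.6 -2. ] rect [50.4  0.8] [90.7 26.2] ang 86.86
  stripe 13 [47.5 73.5] 6.68
side panel area 362 centre stand mm [36.6  0.2] rect [36.9  2.1] [59.1 97.6] ang 0.95
  stripe 27 [52.8 76.9] 1.53
  stripe 50 [ 35.2 -72.9] -0.29
  stripe 139 [   6.1 -136.7] -3.62
```

Request:
{"api": "play_rows", "payload": {
  "increments": [
    [1, 0, 0, -8, 0],
    [1, 0, 0, -20, 0],
    [-1, 0, 0, -25, 0],
    [-1, 0, 0, -25, 0],
    [-1, 0, 0, -25, 0],
    [-1, 0, 0, -25, 0],
    [-1, 0, 0, -25, 0],
    [-1, 0, 0, -25, 0],
    [-1, 0, 0, -25, 0]
  ]
}}

```text
t: 12.52
eef_pos: [0.5253, 0.0227, 0.0447]
tcp_rot: [-0.506, 0.509, -0.493, 0.492]
force: [-0.3, -0.4, -0.2]
width: 0.008
```

```bash
python3 mv.py -44 0 45 90;python3 - <<'E'
from cart import *
ims={}
for n in("top","side"):
    i=vision.read_camera(n);ims[n]=i;cv2.imwrite(f"pics/{n}6.png",i);est(n,i,g=(37,0))
a=cv2.resize(ims["top"][110:230,180:340],None,fx=3,fy=3,interpolation=2);b=cv2.resize(ims["side"][120:240,220:340],None,fx=3,fy=3,interpolation=2);cv2.imwrite("pics/c6.png",np.hstack([a,b[:, :310]]))
E
```

```text
t 12.52 stand xy mm [-68.24  -0.19] z 44.72 jaw -90.02 F stand [-0.28 -0.44] -0.21 Tz [-0.017  0.014  0.002] w 0.008 down [-0.004 -0.002 -1.   ] j [-0.08  0.63  1.96 -0.    0.56  1.46]
inc [-0.2 -0.4 24.2] turn -0.0
top panel area 468 centre stand mm [37.1  0.4] rect [35.7  1.6] [90.7 55.6] ang 86.86
side panel area 361 centre stand mm [36.5  0.1] rect [36.7  1.8] [96.4 59. ] ang 89.9
  stripe 37 [39.4 76.9] 0.81
  stripe 9 [-46.9 -15.3] -86.05
  stripe 161 [  -0.3 -127. ] -12.46
  stripe 46 [ 36.9 -73.2] -0.29
```

View pics/c6.png

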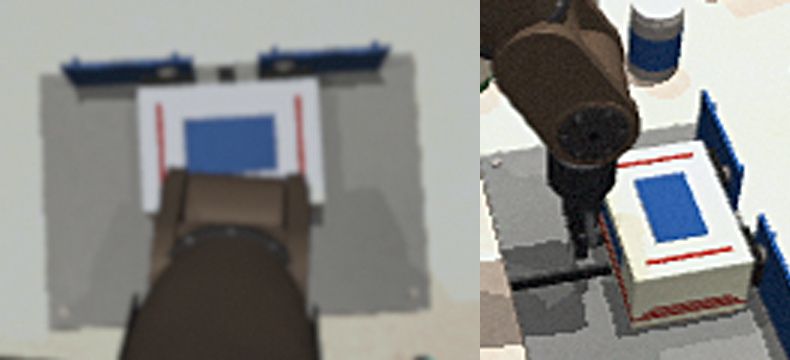

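c6 shows the carton square against the buffers with its middle (230,150 in the top part) in line with the slot. The shut fingers are just behind it at (580,240). Now the final push, at the middle.

Request:
{"api": "play_rows", "payload": {
  "increments": [
    [-1, -0.2, 0, 8, 0],
    [-1, -0.2, 0, 16, 0],
    [-1, -0.2, 0, 20, 0],
    [-1, -0.2, 0, 22, 0],
    [-1, -0.2, 0, 24, 0],
    [-1, -0.2, 0, 25, 0],
    [-1, -0.2, 0, 25, 0]
  ]
}}

```text
t: 13.2
eef_pos: [0.5501, 0.0237, 0.0445]
tcp_rot: [-0.506, 0.509, -0.493, 0.492]
force: [0.5, 0.7, -0.5]
width: -0.002
```

```bash
python3 mv.py -41 0 45 90
```

```text
t 13.20 stand xy mm [-4.339e+01  4.000e-02] z 44.54 jaw -90.02 F stand [0.55 0.73] -0.54 Tz [-0.023 -0.034  0.011] w -0.002 down [-0.004 -0.002 -1.   ] j [-0.08  0.65  1.9  -0.    0.6   1.47]
inc [ 0.  -0.5  2.4] turn -0.0
```

Request:
{"api": "play_rows", "payload": {
  "increments": [
    [-1, 0, 0, 0.5, 0],
    [-1, 0, 0, 1, 0],
    [-1, 0, 0, 1.5, 0],
    [-1, 0, 0, 1.5, 0]
  ]
}}

```text
t: 13.53
eef_pos: [0.5513, 0.0238, 0.0445]
tcp_rot: [-0.506, 0.509, -0.493, 0.491]
force: [-3.6, -0.2, -0.2]
width: 0.001
```

```bash
python3 mv.py -41 0 45 90
```

```text
t 13.53 stand xy mm [-42.23   0.09] z 44.47 jaw -90.02 F stand [-3.59 -0.1 ] -0.22 Tz [-0.021  0.358  0.004] w 0.001 down [-0.005 -0.002 -1.   ] j [-0.08  0.65  1.9  -0.    0.6   1.47]
inc [ 0.1 -0.5  1.2] turn -0.0
```

Request:
{"api": "play_rows", "payload": {
  "increments": [
    [-1, 0, 0, 0.8, 0],
    [-1, 0, 0, 1.5, 0],
    [-1, 0, 0, 2.2, 0],
    [-1, 0, 0, 2.8, 0],
    [-1, 0, 0, 2.8, 0],
    [-1, 0, 0, 2.8, 0]
  ]
}}

```text
t: 14.03
eef_pos: [0.5528, 0.0239, 0.0442]
tcp_rot: [-0.505, 0.51, -0.494, 0.491]
force: [-9.0, 0.1, 2.6]
width: 0.0
```

```bash
python3 mv.py -41 0 45 90
```

```text
t 14.03 stand xy mm [-40.69   0.16] z 44.24 jaw -90.01 F stand [-8.99  0.39] 2.56 Tz [-0.098  1.017 -0.016] w 0.0 down [-0.008 -0.001 -1.   ] j [-0.08  0.65  1.89 -0.    0.61  1.47]
inc [ 0.2 -0.8 -0.3] turn -0.0
```

Request:
{"api": "play_rows", "payload": {
  "increments": [
    [-1, 0, 0, 1.6, 0],
    [-1, 0, 0, 2.2, 0],
    [-1, 0, 0, 2.8, 0],
    [-1, 0, 0, 3.1, 0],
    [-1, 0, 0, 3.1, 0],
    [-1, 0, 0, 3.1, 0],
    [-1, 0, 0, 3.1, 0]
  ]
}}

```text
t: 14.62
eef_pos: [0.5535, 0.0241, 0.0439]
tcp_rot: [-0.504, 0.511, -0.495, 0.489]
force: [-14.4, -1.4, 7.0]
width: -0.001
```

```bash
python3 mv.py; python3 - <<'E'
from cart import *
ims={}
for k in range(4):
  for n in("top","side"):
    i=vision.read_camera(n);ims[n]=i
  s=manip.sense();print(round(s["t"],2),s["force"].round(2),s["torque"].round(3),(st(s["eef_pos"])).round(2))
for n,i in ims.items():est(n,i,g=(41,0));cv2.imwrite(f"pics/{n}7.png",i)
a=cv2.resize(ims["top"][110:230,180:340],None,fx=3,fy=3,interpolation=2);b=cv2.resize(ims["side"][120:240,220:340],None,fx=3,fy=3,interpolation=2);cv2.imwrite("pics/c7.png",np.hstack([a,b[:, :310]]))
E
```

```text
t 14.62 stand xy mm [-40.02   0.33] z 43.93 jaw -90.0 F stand [-14.4   -0.98] 7.04 Tz [-0.143  1.649 -0.017] w -0.001 down [-0.013 -0.001 -1.   ] j [-0.07  0.65  1.89 -0.    0.61  1.47]
14.72 [-13.91  -0.63   6.21] [-0.198  1.705  0.024] [-40.02   0.36]
14.82 [-15.35  -1.1    5.7 ] [-0.156  1.647 -0.067] [-40.     0.33]
14.92 [-14.38  -0.83   5.39] [-0.156  1.693 -0.026] [-40.03   0.33]
15.02 [-14.41  -0.78   5.56] [-0.194  1.679  0.05 ] [-40.     0.31]
top panel area 208 centre stand mm [55.8 -2.7] rect [56.9  0.4] [90.7 26.2] ang 86.87
  stripe 12 [51.  73.1] 8.49
side panel area 362 centre stand mm [40.3  0.3] rect [40.6  1.7] [59.  97.1] ang 0.47
  stripe 27 [55.4 76.9] -0.15
  stripe 51 [ 37.3 -73. ] -0.29
  stripe 21 [ -43.4 -100.3] 89.92
  stripe 112 [  19.  -141.5] 0.58
```

View pics/c7.png

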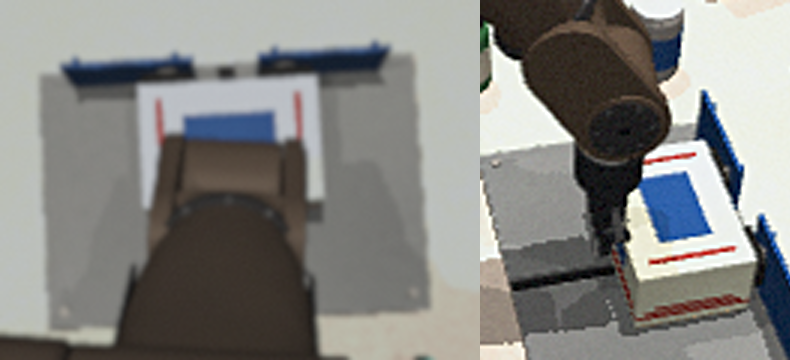

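```bash
python3 -c "
from plant import ticket,manip
print(ticket.close_job());s=manip.sense();print(s['t'],s['force'])"
```

```text
the job is handed in; nothing more can be done
None
the job is handed in; nothing more can be done
```

I pressed the lid home, squared the carton up to both buffers over the strap slot, and handed the job in at about 15 s with the arm still pushing.

- **Lid:** it stopped at z = 104 mm, the height for fully home, and did not move further when pressed to 24 N.
- **Position:** in the last pictures the carton's middle was about 0.3 mm off the slot line. Its skew was under about 0.5 degrees, which is as fine as the pictures resolve.
- **Push:** I pushed with the shut fingers at the carton's middle. The wrist held steady at about 14.4 N.
- **Force on the buffers:** I estimate 11 to 12.4 N in total, or roughly 3 mm of give on each. This is worked out, not measured, by taking off about 2 N of sliding friction, or a bit more under the downward load below.
- **Even sharing:** this rests on the centred push, the square carton and a near-zero twist reading at the wrist. The force on each buffer was not measured separately.

Two last readings were not ideal:
- **Downward load:** the fingers also pressed down on the carton with about 5.5 N, because the arm flexed and the tool tilted slightly. It does not lift the carton.
- **Top camera:** the arm partly hid the carton at the end, so the final position comes from the side camera alone.

None of my moves went near the jars, tin, seal box, sealer, tape or turquoise cartons. I did not measure their positions again at the end.

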